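# Complete the tub of reference bottles

## Robot

A 7-joint arm with a two-finger parallel gripper is mounted at the origin on a cart in front of the work surface, level with it; the furniture and walls round the work are solid. World frame = base frame: x ahead of the robot, y to its left, z up, the work surface at z = 0. Lengths are in m, angles in rad, forces in N, time in s.
With the tool pointing down it reaches from about 0.425 to 1.025 m from the base axis. Payload 9.4 kg.
Tool frame: the origin (TCP) lies at the very end of the fingers, on their centre line; the grasp point (between the pads) lies 19 mm behind it; z points along the fingers, y is the line along which they close (so a half turn about z gives the same grasp; the last joint's range is limited). The gripper opens to 85 mm and grips with 20 to 120 N. Pads are 22 mm wide; open, the fingers measure 114 mm over their backs; the gripper's body (76 mm by 85 mm) begins 54 mm behind the grasp point. The pads swing forward as they close: fully open they stand 13 mm farther back than shut.
Start: joints at [1.25, 0.599, -0.003, 1.599, 0.002, 0.943, -0.08], TCP at [0.175, -0.704, 0.231] pointing down, gripper open.
Joint ranges: [-2.57, 2.57], [-0.35, 1.97], [-1.29, 1.29], [0.11, 2.56], [-1.05, 4.19], [0.11, 1.86], [-2.63, 2.63]. Speed limits (rad/s): [2.22, 2.22, 3.01, 3.01, 3.14, 3.14, 3.14].

## Interface

Orientations are given as a rotation vector (axis times angle).
In Python, from workcell import env, jaws, monitor, eyes gives the robot as it stands. Calls block until the motion is done:
- env.move_pose(position, orientation): joint-space move of the TCP to a pose.
- env.move_l(position, ori=None, velocity=0.15, max_force=None): straight line of the TCP; ori=None keeps the orientation; velocity is the mean speed in m/s. With max_force (N) it stops when the force on the tool has changed by that much, and returns True; else False.
- env.set_joints(angles): joint-space move.
- jaws.set_gripper(opening, effort=None): finger opening in m; effort is the grip in N (None keeps the last); returns when the fingers have stopped.
- env.pause(seconds).
- env.inverse_kinematics(position, orientation): joint angles nearest the present ones, or None.
- monitor.observe(): the state.
- eyes.camera(name): name is "scene" or "top" or "wrist"; returns a dict with "image" (384x512x3 uint8, red, green, blue), "depth" (384x512 float32, m along the optical axis (not along the pixel's ray), 0 where there is no reading), "fx", "fy", "cx", "cy" (pixels), "R" (3x3) and "t" (3): a world point X has camera coordinates R X + t; the wrist camera has in their place "T_tool_cam" (4x4, takes a point from camera to tool coordinates, whose origin is the TCP and whose axes are the flange's). Camera axes: x right, y down, z forward; pixel columns grow to the right and rows downward; lengths in m; the calibration is good to about 2 mm. A picture is of the moment at which its call begins: read the wrist's pose just before it.
A pose or a line that the arm cannot do raises env.IKError and nothing moves.
- env.close_job(): hands the job in; it is judged then, once.
The state is a dict: "time_s": time; "qpos": joint angles; "joint_velocities": joint speeds; "tau": joint torques, N m; "position": TCP position; "orientation": TCP orientation; "force": force on the tool from outside, world axes, zero at the start; "wrist_torque": the same for the moment, N m; "width": finger opening in m; "grip_force": force on a finger pad.
Only numpy, scipy, OpenCV 4.12 (cv2) and the standard library are available. Lean on these libraries where they do the work, as an engineer would, in place of code of your own. Each camera call takes 0.05 s, during which the arm holds its last target. There are 200 camera calls.

## Task

Two round screw-cap bottles stand out on the open worktop to the right of the round tub, in a row with a square one; pack the two round ones into the tub, one in each of the two empty places in the ring of bottles, so that the seven stand as a full hexagon. Set each down upright on the tub's floor, do not drop it in, and let go. The square bottle and those stored at the back of the bench are not part of this job.

Things in the scene. Friction and masses are not known exactly. Their poses are not given: they have to be found in the camera images.
- bottle_a: One round screw-cap bottle standing upright on the worktop: body 50 mm in diameter, 112 mm high, 0.09 to 0.18 kg. The shoulder narrows from about 75 mm up; the round cap, 31 mm in diameter, spans 95 to 112 mm above the underside: grip it there from above. Origin: centre of the underside; z up; yaw does not matter.
- bottle_b: The other such bottle, same size, origin and axes as bottle_a. The two stand outside the tub in a loose row with an unwanted third, which is square, 56 mm wide and 117 mm high; any order, at least 80 mm between centres.
- gap_1 (a point): One empty place in the fixed grey tub (inside radius 95 mm, wall 4 mm thick, rim 56 mm high): point on the tub's floor (4 mm above the worktop) at the centre of the place. z up; x along the line from gap_2 to gap_1. The tub's middle is half way between the two gaps, 62 mm from each. A bottle in the place has about 12 mm free to each neighbour, 8 mm to the wall.
- gap_2 (a point): The other empty place, opposite gap_1; same axes. Five loose bottles of the same kind stand in the tub, one in the middle, four round it, caps' tops at 116 mm: with the gaps a hexagon, centres 62 mm apart. Each gap's three neighbours lie towards the middle and 60 degrees to either side of that. Either bottle may go in either gap.
Mind the look-alikes: they are no part of the job. What is shaped like the bottle_b but green, orange or turquoise is not meant.

How it is judged:
At the end, for the whole second after the job is handed in: Each of the two empty places holds one of the two round bottles: its underside on the tub's floor (less than 8 mm above it), within 20 mm of the centre of the place, upright within 10 degrees, at rest (slower than 0.03 m/s) ((((horizontal distance between bottle_a and gap_1 below 0.02 m and z of bottle_a in the frame of gap_1 between -0.005 and 0.008 m and angle between bottle_a's own z axis and vertical below 0.17 rad and linear speed of bottle_a below 0.03 m/s) and (horizontal distance between bottle_b and gap_2 below 0.02 m and z of bottle_b in the frame of gap_2 between -0.005 and 0.008 m and angle between bottle_b's own z axis and vertical below 0.17 rad and linear speed of bottle_b below 0.03 m/s)) or ((horizontal distance between bottle_a and gap_2 below 0.02 m and z of bottle_a in the frame of gap_2 between -0.005 and 0.008 m and angle between bottle_a's own z axis and vertical below 0.17 rad and linear speed of bottle_a below 0.03 m/s) and (horizontal distance between bottle_b and gap_1 below 0.02 m and z of bottle_b in the frame of gap_1 between -0.005 and 0.008 m and angle between bottle_b's own z axis and vertical below 0.17 rad and linear speed of bottle_b below 0.03 m/s)))); the robot touches nothing.
It fails at once if A bottle was let go over the tub more than about 40 mm above its floor (contact force between the fingers and bottle_a below 0.05 N and height (world z) of bottle_a above 0.045 m and (horizontal distance between bottle_a and gap_1 below 0.03 m or horizontal distance between bottle_a and gap_2 below 0.03 m)).
It fails at once if A bottle was let go over the tub more than about 40 mm above its floor (contact force between the fingers and bottle_b below 0.05 N and height (world z) of bottle_b above 0.045 m and (horizontal distance between bottle_b and gap_1 below 0.03 m or horizontal distance between bottle_b and gap_2 below 0.03 m)).
It also fails if it takes over 64 s, if anything falls off the work surface, if the arm or the gripper's body presses on something with over 40 N, if the wrist force passes 120 N, or if a joint passes its speed limit or range.

## Working session

There is one attempt and no reset: what is moved stays moved. The work goes in short steps, each a Python script; the robot and the scene stay as the last script left them, time stands still between calls to the robot, and variables do not carry over. Pictures are saved under pics/ and viewed, at most 10 in all, crops included, and the job is handed in when it is done.

```bash
mkdir -p pics; cat > h.py <<'E'
import numpy as np, cv2
from workcell import env, jaws, monitor, eyes
def pts(c):
    d=c["depth"]; v,u=np.mgrid[:d.shape[0],:d.shape[1]]
    P=np.stack([(u-c["cx"])/c["fx"]*d,(v-c["cy"])/c["fy"]*d,d],-1)
    return (P-c["t"])@np.asarray(c["R"])
E
python3 - <<'E'
from h import *
for n in("top","scene"):
    c=eyes.camera(n); cv2.imwrite(f"pics/{n}.png",cv2.resize(c["image"][:,:,::-1],(768,576)))
    np.savez(f"{n}.npz",**{k:c[k] for k in c})
    print(n,c["fx"],c["R"],c["t"])
s=monitor.observe();print(s["orientation"],s["position"],s["time_s"])
E
```

```text
top 348.9287908223506 [[-0.01688035 -0.99983122 -0.00725125]
 [-0.99161357  0.01767011 -0.12802461]
 [ 0.12813113  0.00502933 -0.99174448]] [-0.13547416  0.50885751  1.03716792]
scene 390.2394535607792 [[-0.83949186 -0.5431497  -0.01555043]
 [-0.30031424  0.48763562 -0.81977   ]
 [ 0.45284078 -0.68352023 -0.57248172]] [0.38646494 0.23826227 0.828736  ]
[-3.11688430e+00 -3.81965960e-01  5.33379097e-04] [ 0.17488418 -0.70314224  0.23049315] 0.1
```

View pics/top.png

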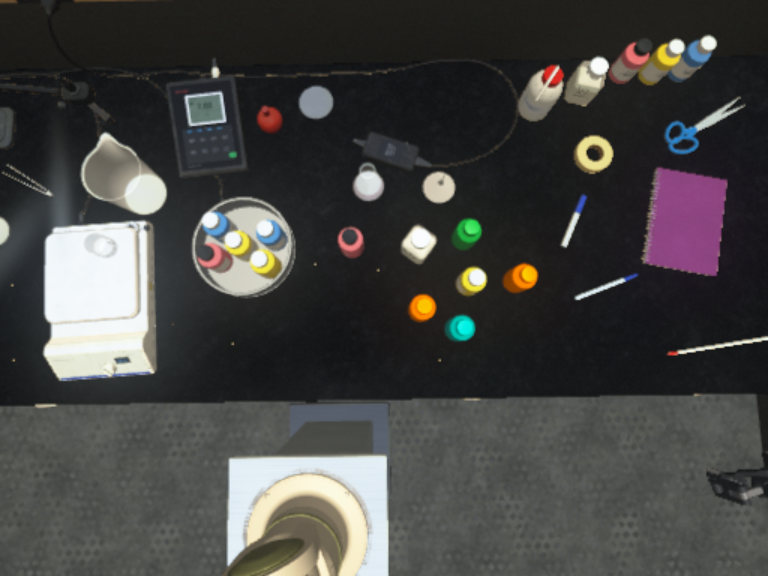

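View pics/scene.png

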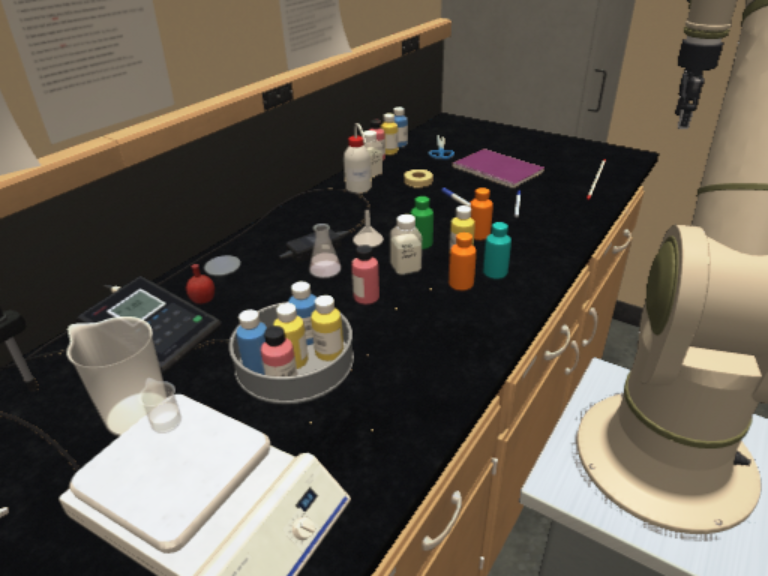

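The top picture shows the tub at about (243,246). It holds blue (215,222), blue (269,231), yellow in the middle (237,241), red (210,256) and yellow (263,261), which leaves gaps near the top and the bottom. To its right are:
- red bottle (350,240)
- square white bottle (419,243)
- yellow bottle (473,280)
- green (468,233), orange (422,307) and (521,277), turquoise (461,328)

Red and yellow are the round ones that fit. The green, orange and turquoise ones are excluded look-alikes. I'll measure next and check with a crop.

```bash
python3 - <<'E'
import numpy as np,cv2
c=dict(np.load("top.npz"))
import h
P=h.pts(c); im=c["image"]
m=((P[...,2]>.103)&(P[...,2]<.13)&(c["depth"]>0)&(P[...,0]>.3)&(P[...,0]<.9)).astype(np.uint8)
n,l,s,ce=cv2.connectedComponentsWithStats(m,connectivity=4)
for i in range(1,n):
    if s[i,4]>15:
        q=P[l==i]; print((ce[i]*1.5).round(),s[i,4],((q.min(0)+q.max(0))/2).round(4)[:2],np.median(q,0).round(3),np.ptp(q,axis=0).round(3),np.median(im[l==i],0))
r=(P[...,2]>.045)&(P[...,2]<.062)
v,u=np.mgrid[:384,:512]
r&=(np.hypot(u-162,v-164)<40); q=P[r]
A=np.c_[2*q[:,:2],np.ones(len(q))]
for _ in range(8):
    x=np.linalg.lstsq(A,(q[:,:2]**2).sum(1),rcond=None)[0]; R=np.sqrt(x[2]+x[:2]@x[:2])
    k=abs(np.linalg.norm(q[:,:2]-x[:2],axis=1)-R)<.008; q=q[k];A=A[k]
print("tub",x[:2],R,len(q))
cv2.imwrite("pics/crop.png",cv2.resize(im[120:240,120:380,::-1],None,fx=3,fy=3,interpolation=2))
E
```

```text
[598.  74.] 26 [ 0.8968 -0.5935] [ 0.896 -0.593  0.113] [0.006 0.024 0.015] [173. 172. 160.]
[539.  83.] 69 [ 0.8813 -0.4735] [ 0.879 -0.475  0.11 ] [0.037 0.017 0.027] [201. 190. 168.]
[552.  90.] 81 [ 0.8708 -0.5027] [ 0.864 -0.499  0.112] [0.031 0.037 0.027] [204. 195. 171.]
[ 92. 105.] 16 [0.8528 0.411 ] [0.85 0.41 0.11] [0.01  0.009 0.018] [66. 64. 60.]
[104. 166.] 243 [0.7103 0.3596] [0.731 0.386 0.117] [0.101 0.08  0.027] [117. 114. 103.]
[137. 188.] 150 [0.6906 0.3288] [0.672 0.305 0.117] [0.085 0.07  0.027] [226. 233. 221.]
[211. 220.] 104 [0.613 0.17 ] [0.612 0.169 0.115] [0.029 0.029 0.017] [243. 248. 250.]
[265. 228.] 99 [0.5958 0.0657] [0.595 0.065 0.115] [0.031 0.03  0.017] [244. 248. 251.]
[471. 227.] 90 [ 0.5901 -0.3299] [ 0.591 -0.33   0.111] [0.028 0.029 0.014] [ 56.  224.   90.5]
[349. 236.] 90 [ 0.5785 -0.0966] [ 0.578 -0.097  0.111] [0.03  0.029 0.01 ] [63. 63. 67.]
[420. 238.] 131 [ 0.5703 -0.2311] [ 0.57  -0.231  0.115] [0.034 0.034 0.014] [250. 252. 253.]
[233. 240.] 99 [0.5741 0.1258] [0.573 0.125 0.115] [0.028 0.03  0.017] [244. 248. 251.]
[ 95. 243.] 105 [0.57   0.3861] [0.572 0.391 0.11 ] [0.034 0.024 0.027] [224. 227. 227.]
[108. 248.] 73 [0.5656 0.3672] [0.56  0.361 0.117] [0.037 0.024 0.027] [222. 227. 227.]
[205. 252.] 100 [0.5514 0.1794] [0.551 0.178 0.115] [0.029 0.031 0.018] [71. 72. 74.]
[259. 259.] 98 [0.5355 0.0765] [0.535 0.075 0.115] [0.027 0.031 0.015] [244. 248. 251.]
[528. 274.] 95 [ 0.4976 -0.4339] [ 0.498 -0.434  0.112] [0.028 0.028 0.011] [252. 182.   0.]
[477. 277.] 93 [ 0.494  -0.3367] [ 0.494 -0.337  0.111] [0.029 0.029 0.012] [245. 248. 251.]
[424. 306.] 93 [ 0.4415 -0.2362] [ 0.441 -0.236  0.112] [0.028 0.029 0.01 ] [252. 195.   0.]
[464. 327.] 97 [ 0.401  -0.3096] [ 0.401 -0.309  0.111] [0.028 0.03  0.011] [  0. 239. 226.]
tub [0.57437218 0.1239537 ] 0.09623852681950835 332
```

View pics/crop.png

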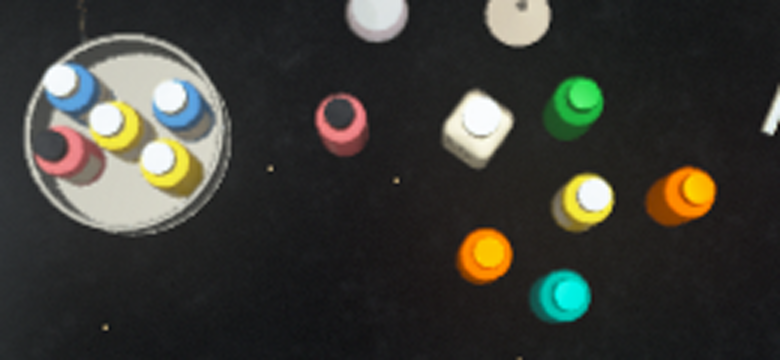

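The crop confirms it: red (341,115) with a black cap, square white (480,125) and yellow (590,198) with a white cap form the row. I'll go above red and check its position with the wrist camera.

```bash
cat >> h.py <<'E'
from scipy.spatial.transform import Rotation as Ro
t=np.array([.162,.987]); t/=np.linalg.norm(t)
ORI=Ro.from_matrix(np.c_[[t[1],-t[0],0],[-t[0],-t[1],0],[0,0,-1]]).as_rotvec()
G1=np.array([.635,.115]); G2=np.array([.513,.135])
def wrist(guess,zlo=.1,zhi=.125,rad=.035):
    s=monitor.observe(); c=eyes.camera("wrist"); d=c["depth"]; v,u=np.mgrid[:d.shape[0],:d.shape[1]]
    P=np.stack([(u-c["cx"])/c["fx"]*d,(v-c["cy"])/c["fy"]*d,d],-1); T=np.asarray(c["T_tool_cam"])
    P=P@T[:3,:3].T+T[:3,3]; P=P@Ro.from_rotvec(s["orientation"]).as_matrix().T+s["position"]
    k=(d>0)&(P[...,2]>zlo)&(P[...,2]<zhi)&(np.hypot(P[...,0]-guess[0],P[...,1]-guess[1])<rad); q=P[k]
    if len(q)==0: return c,None
    return c,np.r_[(q.min(0)+q.max(0))[:2]/2,np.ptp(q,axis=0)[:2],np.median(q[:,2]),len(q)]
E
python3 - <<'E'
from h import *
r=np.array([.5785,-.0966])
jaws.set_gripper(.065,40)
env.move_pose([*r,.24],ORI)
c,e=wrist(r); print(e)
cv2.imwrite("pics/w1.png",c["image"][:,:,::-1]); s=monitor.observe(); print(s["time_s"],s["position"],s["width"],s["qpos"])
E
```

```text
[ 5.79306532e-01 -9.59880295e-02  3.00237970e-02  3.01200199e-02
  1.11457333e-01  1.07700000e+03]
3.075 [ 0.57845587 -0.0975273   0.23998952] 0.06531208855873624 [ 0.08756286  0.42300572 -0.02440713  1.91389937  0.01428087  0.80480049
 -1.67934033]
```

View pics/w1.png

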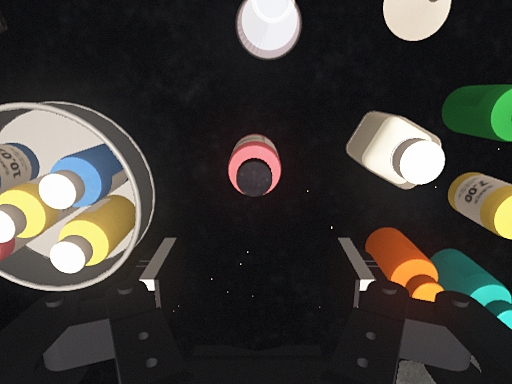

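The wrist view shows red centred at (255,172) with clear space around it, and its position agrees with the top camera. Next I'll grasp, lift and move over gap 1.

```bash
python3 - <<'E'
from h import *
r=np.array([.579,-.0963])
print(env.move_l([*r,.087],ORI,.15,max_force=15)); 
jaws.set_gripper(.02,50)
s=monitor.observe(); print(s["width"],s["grip_force"],s["position"])
env.move_l([*r,.26],None,.15)
s=monitor.observe(); print(s["width"],s["grip_force"],s["force"])
env.move_l([*G1,.26],ORI,.25)
cs={}
for g,n in((np.array([.6125,.1695]),'bl'),(np.array([.5955,.0655]),'bl2'),(np.array([.574,.125]),'mid'),(np.array([.551,.179]),'red'),(np.array([.535,.076]),'yel')): print(n,wrist(g,.1,.125,.025)[1])
print(monitor.observe()["time_s"])
c=eyes.camera("scene"); a=c["image"][60:260,60:320,::-1]
w=eyes.camera("wrist")["image"][:,:,::-1]
cv2.imwrite("pics/s1.png",np.vstack([cv2.resize(a,(390,300)),cv2.resize(w,(390,292))]))
E
```

```text
False
0.031233668245131314 42.659647736113584 [ 0.58002125 -0.0960831   0.08848934]
0.029621812908343287 50.747764986008406 [-0.63354825  0.10078495 -2.29793936]
bl [6.14012252e-01 1.70764840e-01 3.05772676e-02 3.01230811e-02
 1.15357365e-01 1.00300000e+03]
bl2 [5.96353645e-01 6.51961188e-02 3.06135976e-02 2.84663058e-02
 1.15407831e-01 9.39000000e+02]
mid None
red None
yel None
7.2667
```

View pics/s1.png

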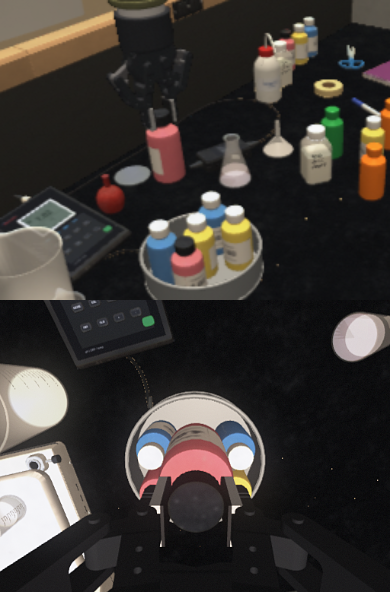

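Red is held upright over the tub between the two blue bottles (wrist half: caps at (152,457) and (240,457)). I'll lower it until it touches, then release.

```bash
cat >> h.py <<'E'
def place(g):
    print("early",env.move_l([*g,.115],ORI,.12,max_force=20))
    print("touch",env.move_l([*g,.088],ORI,.03,max_force=8))
    s=monitor.observe(); print(s["position"],s["force"],s["width"],s["time_s"])
    return s["position"][2]
E
python3 - <<'E'
from h import *
g=np.array([.636,.115])
z=place(g)
if z<.1:
    jaws.set_gripper(.046); p=monitor.observe()
    print(p["width"],env.move_l([*p["position"][:2],.15],None,.08,max_force=15))
    env.move_l([*p["position"][:2],.26],None,.2)
    y=np.array([.4945,-.336])
    jaws.set_gripper(.065)
    c=eyes.camera("top"); P=h=pts(c)
    m=((P[...,2]>.107)&(P[...,2]<.13)&(c["depth"]>0)&(np.hypot(P[...,0]-.574,P[...,1]-.124)<.09)).astype(np.uint8)
    n,l,st,ce=cv2.connectedComponentsWithStats(m,connectivity=4)
    for i in range(1,n):
        if st[i,4]>15: print(np.median(P[l==i],0).round(3),st[i,4])
    env.move_pose([*y,.24],ORI)
    c,e=wrist(y); print(e,monitor.observe()["time_s"])
    cv2.imwrite("pics/w2.png",np.hstack([c["image"][:,:,::-1][::1],eyes.camera("top")["image"][100:,80:360,::-1][:284].repeat(1,0) if 0 else np.zeros((384,1,3),np.uint8)]))
    c=eyes.camera("top"); cv2.imwrite("pics/t2.png",cv2.resize(c["image"][110:230,100:380,::-1],None,fx=2.8,fy=2.8,interpolation=2))
E
```

```text
early False
touch True
[0.63586209 0.11503286 0.0941823 ] [-0.81780983  0.59443073  6.34212458] 0.029739560154298343 9.4
0.046146572380337876 False
[0.633 0.113 0.115] 92
[0.612 0.17  0.116] 94
[0.595 0.066 0.115] 93
[0.573 0.125 0.116] 94
[0.551 0.179 0.116] 95
[0.536 0.075 0.116] 94
[ 4.95021960e-01 -3.36723063e-01  3.03919916e-02  3.00986223e-02
  1.11439188e-01  1.08600000e+03] 13.4083
```

View pics/t2.png

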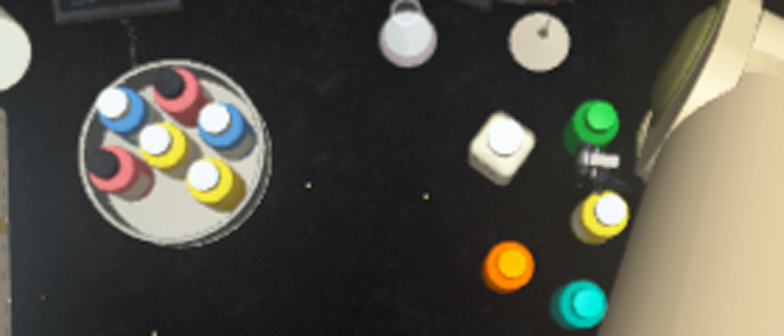

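Red stands in gap 1 at (175,82) and its neighbours have not moved. Now the yellow bottle at (600,215).

```bash
python3 - <<'E'
from h import *
y=np.array([.4948,-.3365])
print(env.move_l([*y,.087],ORI,.15,max_force=15))
jaws.set_gripper(.02,50)
s=monitor.observe(); print(s["width"],s["grip_force"],s["position"])
env.move_l([*y,.26],None,.15)
s=monitor.observe(); print(s["width"],s["grip_force"])
assert s["width"]>.027
env.move_l([*G2,.26],ORI,.25)
z=place(G2+[.0005,0])
if z<.1:
    jaws.set_gripper(.046); p=monitor.observe()
    print(p["width"],env.move_l([*p["position"][:2],.15],None,.08,max_force=15))
    env.move_l([*p["position"][:2],.26],None,.2)
    env.move_pose([.5,-.3,.3],ORI)
    c=eyes.camera("top"); P=pts(c)
    m=((P[...,2]>.107)&(P[...,2]<.13)&(c["depth"]>0)&(np.hypot(P[...,0]-.574,P[...,1]-.124)<.09)).astype(np.uint8)
    n,l,st,ce=cv2.connectedComponentsWithStats(m,connectivity=4)
    for i in range(1,n):
        if st[i,4]>15: print(np.median(P[l==i],0).round(3),st[i,4])
    print(monitor.observe()["time_s"])
    cv2.imwrite("pics/t3.png",cv2.resize(eyes.camera("scene")["image"][130:300,100:370,::-1],None,fx=2.8,fy=2.8,interpolation=2))
E
```

```text
False
0.030330559602341267 42.89223791565746 [ 0.49551919 -0.33646728  0.0885965 ]
0.03002497794427833 44.325982639566064
early False
touch True
[0.51326634 0.1350001  0.09336828] [-0.83625291 -0.33798881  5.49866249] 0.029842523782657133 20.4667
0.04585916276944577 False
[0.633 0.113 0.115] 90
[0.612 0.17  0.115] 95
[0.595 0.066 0.115] 95
[0.574 0.126 0.115] 93
[0.551 0.18  0.116] 95
[0.536 0.075 0.116] 92
[0.512 0.133 0.116] 97
23.9833
```

View pics/t3.png

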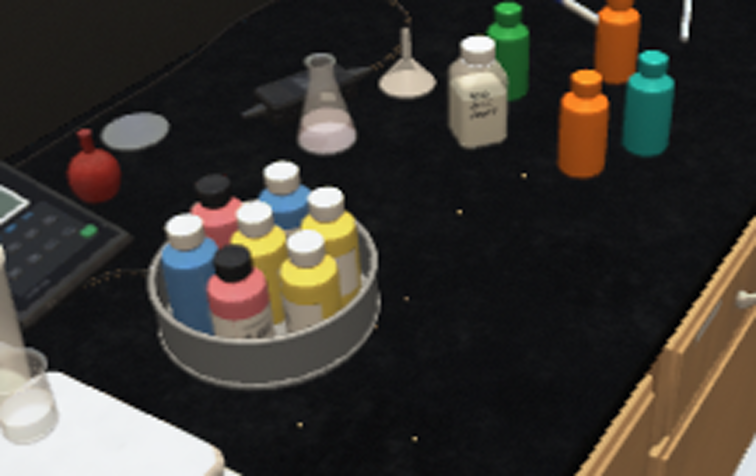

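All seven bottles stand upright in the tub as a full hexagon, with red at (214,205) and yellow at (307,275), and every cap is at about 116 mm.

```bash
python3 -c "
from h import *
print(env.close_job())"
```

```text
the job is handed in; nothing more can be done
None
```

The job is handed in: the red and yellow round bottles were set down upright in the tub's two gaps and released, at about 24 s of the 64 s allowed, and the last camera check put both within a few mm of the gap centres.

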